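# Lock the hand tools away in the bench chest

## Robot

A 6-joint arm with a two-finger parallel gripper is mounted at the origin on the work surface. World frame = base frame: x ahead of the robot, y to its left, z up, the work surface at z = 0. Lengths are in m, angles in degrees, forces in N, time in s.
With the tool pointing down it reaches from about 0.325 to 1 m from the base axis. Payload 5.1 kg.
Tool frame: the origin (TCP) lies midway between the tips of the shut fingers; the grasp point (between the pads) lies 19 mm behind it (ctrl.tcp_to_grasp is the z of the grasp point in the tool frame, in m); z points along the fingers, y is the line along which they close (so a half turn about z gives the same grasp; the last joint's range is limited). The gripper opens to 85 mm and grips with 20 to 120 N. Pads are 22 mm wide; open, the fingers measure 114 mm over their backs; the gripper's body (76 mm by 85 mm) begins 54 mm behind the grasp point. The pads swing forward as they close: fully open they stand 13 mm farther back than shut.
Start: joints at [-72.628, 7.093, 94.555, -0, 78.352, -4.733], TCP at [0.245, -0.602, 0.231] pointing down, gripper open.
Joint ranges: [-149.61, 149.61], [-58.7, 133.49], [1.44, 155.28], [-77.14, 257.14], [18.33, 153.61], [-166.67, 166.67]. Speed limits (degrees/s): [147.25, 147.25, 180, 180, 180, 180].

## Interface

Orientations are given as [roll, pitch, yaw] about the fixed x, y, z axes, in that order (R = Rz(yaw) Ry(pitch) Rx(roll)).
In Python, from cell import ctrl, snapshot, workorder gives the robot as it stands. The module is installed in compiled form; this text tells all that it offers.
- The arm moves only by the tool play_rows, never from a script. Its argument "rows" is a list that holds one entry, the list of rows, each a list of 7 numbers: the turn, a rotation vector about the tool's x, y, z in units of 5 degrees (1.0 is 5 degrees), then the shift along the tool's x, y, z in units of 60 mm (1.0 is 60 mm), then the opening, from 0 (shut) to 1 (fully open). A call has 1 to 20 rows; each row shifts and turns the commanded pose from where the row before left it, along the tool's axes as they then stand; what a row does not reach is not made up. A row lasts 1/8 s, in which the tool goes at most 62.5 mm and 10.7 degrees, less where a joint would pass 70% of its speed; a pose out of reach is approached as far as the arm can. A call is refused whole if a number of a shift passes 1 or a number of a turn 1, either way. A call with a gripper value outside its range is refused whole. The fingers move at their own pace and stop on an object; "grip_force" is the grip in N (left out, the last holds). Time passes only in rows, so rows that do not move let the fingers close. It gives the time, the measured TCP pose, the force, the opening and the grip force at its end, in the units of the state.
- ctrl.get_obs(): the state, without advancing time (a new reading comes with each control period).
- snapshot(name): name is "scene" or "side" or "wrist"; returns a dict with "pixels" (400x640x3 uint8, blue, green, red), "K" (3x3 intrinsics, pixels), "k1" (the pictures are not rectified: a ray, as slopes to the right and down, at radius r is drawn at 1 + k1 r^2 times it, then the intrinsics apply), "eye" and "orientation" of the camera in the world. Camera axes: x right, y down, z forward; pixel columns grow to the right and rows downward; lengths in m; the calibration is good to about 2 mm. A picture is of the moment at which its call begins. There is no depth.
- workorder.finish_job(): hands the job in; it is judged then, once.
The state is a dict: "clock": time; "joint_pos": joint angles; "dq": joint speeds; "tau": joint torques, N m; "tcp_pos": TCP position; "ee_rot": TCP orientation; "ft_force": force on the tool from outside, world axes, zero at the start; "ft_torque": the same for the moment, N m; "grip_width": finger opening in m; "gripper_force": force on a finger pad.
Only numpy, scipy, OpenCV 4.12 (cv2) and the standard library are available. Lean on these libraries where they do the work, as an engineer would, in place of code of your own. Each camera call takes 0.05 s, during which the arm holds its last target. There are 200 camera calls.

## Task

Closing time at the instrument repair bench: put all the loose hand tools away in the well of the tool chest. Then swing its flap shut, without slamming it, and press it down until its spring tab snaps in behind the rim; the bolt must be fully drawn back for that. Last, slide the bolt fully home through the keeper on the flap. Leave the oil bottle, polish jar and parts cup standing where they are.

Things in the scene. Friction and masses are not known exactly. Their poses are not given: they have to be found in the camera images.
- chest: Wooden lock-up tool chest fixed to the bench, 260 (x) x 315 (y) x 87 mm high. Origin: on its underside, mid-depth; sides at y = -160 and +155 mm. x points away from the robot, y towards the flap's hinge, z up. At y -160 to -41 mm a fixed deck, top at z = 87, carries the bolt; the rest is the open tool well, closed by the flap.
- well (a point): Middle of the well's red floor: chest frame (0, 55, 10) mm. Inside, the well is 236 (x) x 176 mm (y); its walls reach up to z = 75 mm in the chest frame. The wall between well and deck is the rim behind which the flap's tab drops. Tools may lie side by side or heaped, but nothing may stick up above z = 55 mm, where the tab comes down.
- lid (a joint): Flap over the well: wooden board 256 x 193 x 12 mm hinged on the chest's left (+y) side. Angle in rad: 0 shut, level with the deck; grows as the free edge swings up; found open at 1.68 to 1.86; stop at 1.95. Stiff hinge: it stays where left and takes 3 to 5 N at the free edge to swing.
- lid_hinge (a point): Middle of the flap's hinge line: chest frame (0, 155, 87) mm. The hinge line is parallel to the chest's x axis.
- lid_edge (a point): Middle of the flap's free edge, on its outer face (the upper one when shut), 193 mm from the hinge line. Over the last 15 mm down the spring tab under it rides over the rim: that takes 8 to 10 N downwards near this edge, until it snaps in and the angle reads 0. The keeper stands here: press 40 mm or more beside it.
- bolt (a joint): Barrel bolt on the deck, sliding along the chest's +y towards the flap; travel in m: 0 fully drawn back, 0.055 fully home. Found part-way out, reaching over the well, where it stops the flap from shutting (it must be below about 0.008). Stays where left; takes 3 to 4 N to slide. It enters the keeper (3 mm clearance) only when the flap is fully shut.
- bolt_knob (a point): Middle of the bolt's upright brass knob, 16 mm diameter, 28 mm tall, its top 54 mm and its foot 26 mm above the deck; below it the bolt's steel barrel stands 22 mm above the deck. The knob moves with the bolt along the chest's y.
- keeper (a point): Centre of the opening of the keeper, a steel staple (28 mm wide, 26 mm high, 12 mm long) in the middle of the flap's free edge, 24 mm from it; opening 18 mm wide, 21 mm high. The bolt goes through it. It moves with the flap.
- screwdriver_mid (a point): Screwdriver with a red handle; 160 mm long, handle 80 x 24 x 24 mm. This point is where to grip it, half-way up (12 mm above the bench as it lies), on the handle, 55 mm from its end; there it is 24 mm wide. x axis runs along the tool from handle to working end, z up. May be absent.
- pliers_mid (a point): Pliers, shut, with blue handles and steel jaws; 165 mm long, 46 mm wide at the handles' ends, 15 mm thick. This point is where to grip it, half-way up (8 mm above the bench as it lies), at the joint, 100 mm from the handles' ends; there it is 22 mm wide. x axis runs along the tool from handle to working end, z up. May be absent.
- brush_mid (a point): Flat brush with a yellow handle, steel ferrule and black bristles; 152 mm long, ferrule 34 wide and 20 mm thick. This point is where to grip it, half-way up (10 mm above the bench as it lies), on the handle, 58 mm from its end, just behind the ferrule; there it is 20 mm wide. x axis runs along the tool from handle to working end, z up. May be absent.
- file_mid (a point): Flat file with a pale wooden handle; 160 mm long, handle 70 x 24 x 22 mm. This point is where to grip it, half-way up (11 mm above the bench as it lies), on the handle, 58 mm from its end; there it is 24 mm wide. x axis runs along the tool from handle to working end, z up. May be absent.
- scraper_mid (a point): Scraper with a green handle and a steel blade; 155 mm long, handle 75 x 22 x 20 mm, blade 36 mm wide. This point is where to grip it, half-way up (10 mm above the bench as it lies), on the handle, 62 mm from its end; there it is 22 mm wide. x axis runs along the tool from handle to working end, z up. May be absent.
- oil_bottle: Bystander: amber oil bottle, 38 mm diameter, 105 mm tall, standing; origin under its centre.
- polish_jar: Bystander: white jar with black cap, 68 mm diameter, 62 mm tall, standing; origin under its centre.
- parts_cup: Bystander: blue parts cup, 72 mm across, 55 mm tall, standing; origin under its centre.
Not all that is in view belongs to the job. Leave any purple look-alike of the part that bears scraper_mid alone.

How it is judged (in metres and radians):
On the way, in this order (a step that is already met when the one before it is completed fails the run):
1. all the tools lie in the chest's well, the flap still open (x of screwdriver_mid in the frame of chest between -0.118 and 0.118 m and y of screwdriver_mid in the frame of chest between -0.033 and 0.143 m and z of screwdriver_mid in the frame of chest between 0 and 0.06 m and x of pliers_mid in the frame of chest between -0.118 and 0.118 m and y of pliers_mid in the frame of chest between -0.033 and 0.143 m and z of pliers_mid in the frame of chest between 0 and 0.06 m and x of brush_mid in the frame of chest between -0.118 and 0.118 m and y of brush_mid in the frame of chest between -0.033 and 0.143 m and z of brush_mid in the frame of chest between 0 and 0.06 m and x of file_mid in the frame of chest between -0.118 and 0.118 m and y of file_mid in the frame of chest between -0.033 and 0.143 m and z of file_mid in the frame of chest between 0 and 0.06 m and x of scraper_mid in the frame of chest between -0.118 and 0.118 m and y of scraper_mid in the frame of chest between -0.033 and 0.143 m and z of scraper_mid in the frame of chest between 0 and 0.06 m and value of joint lid above 0.8 rad), for 0.2 s.
2. the flap is fully shut, its tab snapped in behind the rim, the bolt drawn back (value of joint lid below 0.02 rad and value of joint bolt below 0.02 m), for 0.2 s.
3. the bolt is home in the keeper (value of joint lid below 0.02 rad and value of joint bolt above 0.048 m), for 0.2 s.
At the end, for the whole second after the job is handed in: Every tool present lies in the well of the chest; the flap is shut (within 0.02 rad, about 4 mm at its edge); the bolt is home (within 7 mm of its stop); the three bystanders stand upright within 50 mm of where they were (all of step 3 and x of screwdriver_mid in the frame of chest between -0.118 and 0.118 m and y of screwdriver_mid in the frame of chest between -0.033 and 0.143 m and z of screwdriver_mid in the frame of chest between 0 and 0.06 m and x of pliers_mid in the frame of chest between -0.118 and 0.118 m and y of pliers_mid in the frame of chest between -0.033 and 0.143 m and z of pliers_mid in the frame of chest between 0 and 0.06 m and x of brush_mid in the frame of chest between -0.118 and 0.118 m and y of brush_mid in the frame of chest between -0.033 and 0.143 m and z of brush_mid in the frame of chest between 0 and 0.06 m and x of file_mid in the frame of chest between -0.118 and 0.118 m and y of file_mid in the frame of chest between -0.033 and 0.143 m and z of file_mid in the frame of chest between 0 and 0.06 m and x of scraper_mid in the frame of chest between -0.118 and 0.118 m and y of scraper_mid in the frame of chest between -0.033 and 0.143 m and z of scraper_mid in the frame of chest between 0 and 0.06 m and distance of each of oil_bottle, polish_jar, parts_cup from where it was at the start of the episode below 0.05 m and angle between each of oil_bottle, polish_jar, parts_cup's own z axis and vertical below 0.3 rad); the robot touches nothing.
It fails at once if the flap is slammed (swings shut faster than 3 rad/s) (velocity of joint lid below -3 rad/s).
It fails at once if the oil bottle is knocked aside or over (distance of oil_bottle from where it was at the start of the episode above 0.05 m or angle between oil_bottle's own z axis and vertical above 0.5 rad).
It fails at once if the polish jar is knocked aside or over (distance of polish_jar from where it was at the start of the episode above 0.05 m or angle between polish_jar's own z axis and vertical above 0.5 rad).
It fails at once if the parts cup is knocked aside or over (distance of parts_cup from where it was at the start of the episode above 0.05 m or angle between parts_cup's own z axis and vertical above 0.5 rad).
Of screwdriver, pliers, brush, file, scraper only 3 to 5 are there at a start; the rules pass over those that are not, and their reading is None.
At some moment in a run one of screwdriver, pliers, brush, file, scraper may be knocked a few centimetres aside while the robot is not near it.
Once in a run the grip may slacken for a moment while it holds something.
It also fails if it takes over 210 s, if anything falls off the work surface, if the arm or the gripper's body presses on something with over 40 N, if the wrist force passes 120 N, or if a joint passes its speed limit or range.

## Working session

There is one attempt and no reset: what is moved stays moved. The work goes in short steps, Python scripts to look and compute and a tool call to move; the robot and the scene stay as the last step left them, time stands still between calls to the robot, and variables do not carry over. Pictures are saved under pics/ and viewed, at most 14 in all, crops included, and the job is handed in when it is done.

Besides the shell and the picture viewer there is one more tool, called by a JSON object that holds its "api" and its "payload". play_rows: Moves the arm, as the interface text tells. Its arguments: {"type":"object","properties":{"rows":{"type":"array"},"grip_force":{"type":"number"}},"required":["rows"]}

```bash
mkdir -p pics
cat > h.py <<'E'
import numpy as np, cv2
from cell import ctrl, snapshot, workorder
from scipy.spatial.transform import Rotation as R
import pickle
def snap(cam,name):
    s=snapshot(cam); cv2.imwrite(f'pics/{name}.png',s['pixels']); pickle.dump(s,open(f'pics/{name}.pkl','wb')); return s
def load(name): return pickle.load(open(f'pics/{name}.pkl','rb'))
def Rc(s):
    o=np.array(s['orientation'],float)
    return o if o.shape==(3,3) else R.from_euler('xyz',o,degrees=True).as_matrix()
def ray(s,u,v):
    K=np.array(s['K']); D=np.array([s['k1'],0,0,0],float)
    p=cv2.undistortPoints(np.array([[[u,v]]],float),K,D)[0,0]
    return np.array(s['eye']),Rc(s)@np.array([p[0],p[1],1])
def at_z(s,u,v,z):
    e,d=ray(s,u,v); return e+d*(z-e[2])/d[2]
def proj(s,P):
    p=Rc(s).T@(np.array(P,float)-np.array(s['eye'])); x=p[:2]/p[2]; x=x*(1+s['k1']*(x@x))
    K=np.array(s['K']); return np.array([K[0,0]*x[0]+K[0,2],K[1,1]*x[1]+K[1,2]])
def tri(*obs):
    A=np.zeros((3,3));b=np.zeros(3)
    for s,u,v in obs:
        e,d=ray(s,u,v); d=d/np.linalg.norm(d); M=np.eye(3)-np.outer(d,d); A+=M;b+=M@e
    return np.linalg.solve(A,b)
E
python3 - <<'E'
from h import *
for c in ['scene','side','wrist']:
    s=snap(c,c+'0'); print(c,s['K'],s['k1'],s['eye'],s['orientation'])
print(ctrl.get_obs(), ctrl.tcp_to_grasp)
E
```

```text
scene [[489.61866104   0.         317.3433449 ]
 [  0.         489.61866104 197.72256478]
 [  0.           0.           1.        ]] -0.028783744787955885 [1.4347003  0.51011708 1.11414458] [-133.18184156    0.63424759  119.0117887 ]
side [[512.36091704   0.         315.82801238]
 [  0.         512.36091704 202.96685047]
 [  0.           0.           1.        ]] -0.08144295679159638 [-0.03067617 -1.38247506  1.06044354] [-123.289375     -0.39028267  -21.39300405]
wrist [[335.3977121    0.         318.16452234]
 [  0.         335.3977121  205.59798411]
 [  0.           0.           1.        ]] -0.018106006383642563 [ 0.32288926 -0.56992753  0.37312783] [ 1.60918942e+02  5.11928308e-02 -6.79186512e+01]
{'clock': 0.15, 'joint_pos': array([-7.26292324e+01,  7.12549531e+00,  9.46180227e+01, -4.83909848e-04,
        7.83528432e+01, -4.73469926e+00]), 'dq': array([-0.0422719 , -0.06243295, -0.15690853,  0.06044666,  0.02915217,
        0.05102935]), 'tau': array([ 2.09957152e-04, -4.24228191e+01, -3.66014278e+01, -1.82538793e-05,
        4.61029515e-03,  3.19078865e-06]), 'tcp_pos': array([ 0.2444045 , -0.60176796,  0.23030908]), 'ee_rot': array([-1.79903929e+02, -7.48168051e-03,  2.21055587e+01]), 'ft_force': array([-0.15391582, -0.44091849, -0.2630159 ]), 'ft_torque': array([-0.00209458,  0.01016327,  0.02722146]), 'gripper_force': 0.0, 'grip_width': 0.08523816245126084} -0.0187
```

View pics/scene0.png

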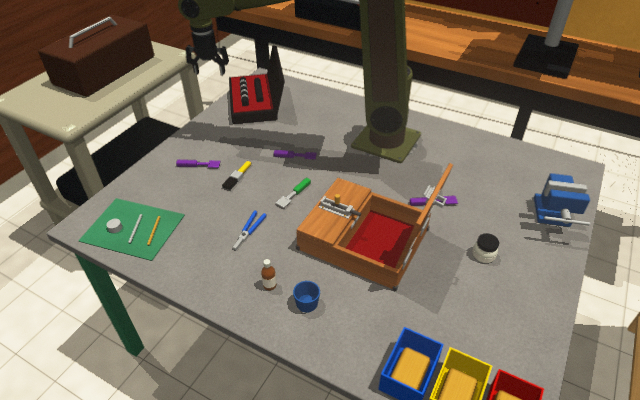

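View pics/side0.png

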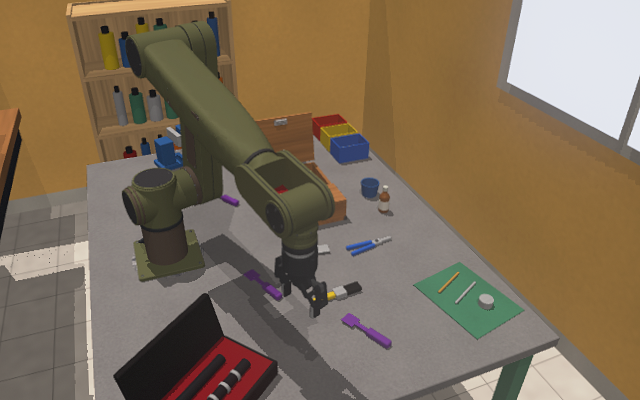

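The scene shows the brush at (237,175), the green scraper at (293,193) and the pliers at (250,229). Purple look-alikes are at (198,163), (295,154) and (433,200). The chest's flap is open, with the bolt at (337,203). The bystanders are the bottle (268,276), cup (306,297) and jar (486,248). In the side view the arm hides part of the bench. I'll check a close crop.

Run:
```python
from h import *
a=load('scene0')['pixels']
c=cv2.resize(a[145:290,215:475],None,fx=3.07,fy=3.07,interpolation=cv2.INTER_CUBIC)
cv2.imwrite('pics/crop1.png',c); print(c.shape)
```

```text
(445, 798, 3)
```

View pics/crop1.png

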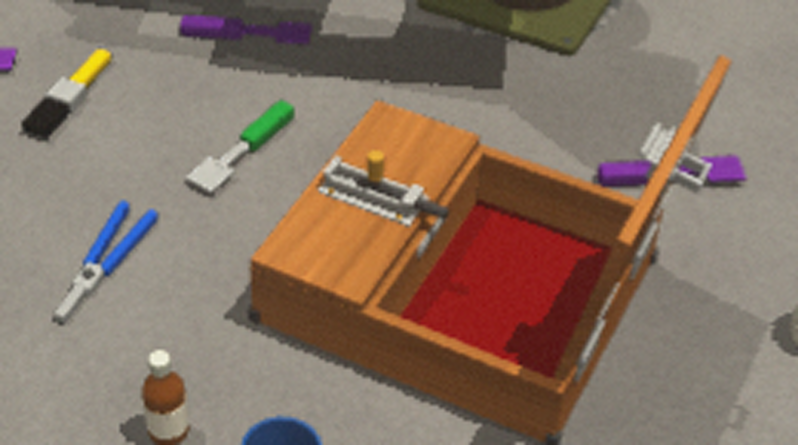

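The crop confirms the choices: yellow brush, green-handled scraper and blue pliers are the tools. The three purple pieces are left alone, and no screwdriver or file is present. Next I'll fit the chest and tools.

```bash
cat > fit.py <<'E'
from h import *
from scipy.optimize import least_squares
s=load('scene0')
px=lambda x,y:np.array([215+(x+.5)/3.07-.5,145+(y+.5)/3.07-.5])
pts=[((-130,-160,87),(378,102)),((130,-160,87),(253,264)),((130,-160,0),(256,318)),((130,-41,87),(364,304)),((-130,-41,87),(479,138)),((130,155,75),(558,406)),((130,155,0),(553,441))]
def W(q,p): 
    c,sn=np.cos(q[2]),np.sin(q[2]); x,y,z=np.array(p)/1000; return np.array([q[0]+c*x-sn*y,q[1]+sn*x+c*y,z])
f=lambda q:np.concatenate([proj(s,W(q,p))-px(*u) for p,u in pts])
r=least_squares(f,[.6,0,0],loss='soft_l1'); q=r.x
E
python3 - <<'E'
from fit import *
print('chest',q,np.degrees(q[2])); print(f(q).reshape(-1,2).round(1))
for p in [(0,-100,87),(0,55,10),(0,155,87)]: print(p,W(q,p).round(4))
# knob: top at deck+54, on chest x=0
e,d=ray(s,*px(375,155))
p=at_z(s,*px(375,157),.139); print('knobtop',p, )
c,sn=np.cos(q[2]),np.sin(q[2]); print('chestframe',np.array([[c,sn],[-sn,c]])@(p[:2]-q[:2]))
p=at_z(s,*px(722,60),.2); 
g=lambda t:(lambda a:proj(s,W(q,(130,155-193*np.cos(a)*-1*-1,87+193*np.sin(a)))))(t)
for a in [1.65,1.7,1.75,1.8,1.85,1.9]: print(a,g(a)) if 0 else print(a,proj(s,W(q,(-128,155-193*np.cos(a),87+193*np.sin(a)))),proj(s,W(q,(128,155-193*np.cos(a),87+193*np.sin(a)))))
print('meas lid tip',px(727,58), 'lid near', px(635,238))
def two(n,h,t,zh,zt):
    a=at_z(s,*px(*h),zh);b=at_z(s,*px(*t),zt);d=b-a
    print(n,a.round(4),b.round(4),'len',np.linalg.norm(d[:2]).round(4),'yaw',np.degrees(np.arctan2(d[1],d[0])).round(1)); return a,b
for n,h,t,zh,zt,off in [('brush',(106,55),(32,130),.01,.01,.058),('scraper',(289,108),(200,186),.01,.005,.062),('pliers',(139,209),(59,317),.008,.008,.1)]:
    a,b=two(n,h,t,zh,zt); u=(b-a)/np.linalg.norm((b-a)[:2]); print('  grip',(a+u*off).round(4), 'reach',np.hypot(*(a+u*off)[:2]).round(3))
for n,u,z in [('bottle',(269,268),.105),('cup',(306,290),.055),('jar',(487,243),.062)]: print(n,at_z(s,*u,z).round(3))
E
```

```text
chest [ 0.49869237  0.14034599 -0.00463055] -0.2653108639223895
[[ 0.1 -0.6]
 [-1.  -1.3]
 [-0.8  1. ]
 [-0.6  0.6]
 [ 1.1 -0.4]
 [ 1.3 -2.9]
 [ 0.2  2.5]]
(0, -100, 87) [0.4982 0.0403 0.087 ]
(0, 55, 10) [0.4989 0.1953 0.01  ]
(0, 155, 87) [0.4994 0.2953 0.087 ]
knobtop [0.49701837 0.04279034 0.139     ]
chestframe [-0.00122225 -0.09756235]
1.65 [447.52143295 161.96005971] [412.91626178 222.03095598]
1.7 [450.90160121 163.32805761] [416.69574683 223.7323641 ]
1.75 [454.24073453 164.83275558] [420.4402977  225.57284159]
1.8 [457.52754389 166.46989242] [424.13681604 227.54690204]
1.85 [460.7508578  168.23461741] [427.77228348 229.64841389]
1.9 [463.89968819 170.1215103 ] [431.33384421 231.87062912]
meas lid tip [451.47068404 163.55537459] lid near [421.50325733 222.18729642]
brush [ 0.3667 -0.3752  0.01  ] [ 0.5137 -0.3721  0.01  ] len 0.147 yaw 1.2
  grip [ 0.4247 -0.374   0.01  ] reach 0.566
scraper [ 0.3472 -0.1405  0.01  ] [ 0.4965 -0.1642  0.005 ] len 0.1512 yaw -9.0
  grip [ 0.4084 -0.1502  0.0079] reach 0.435
pliers [ 0.5586 -0.2001  0.008 ] [ 0.7198 -0.1855  0.008 ] len 0.1618 yaw 5.2
  grip [ 0.6582 -0.191   0.008 ] reach 0.685
bottle [ 0.795 -0.002  0.105]
cup [0.778 0.099 0.055]
jar [0.395 0.474 0.062]
```

{"api": "play_rows", "payload": {"rows": [[[0, 0, 0.84, 0, 0, 0, 1], [0, 0, 0.84, 0, 0, 0, 1], [0, 0, 0.84, 0, 0, 0, 1], [0, 0, 0.84, 0, 0, 0, 1], [0, 0, 0.84, 0, 0, 0, 1], [0, 0, 0, 0.51, -0.62, 0.25, 1], [0, 0, 0, 0.51, -0.62, 0.25, 1], [0, 0, 0, 0.51, -0.62, 0.25, 1], [0, 0, 0, 0.51, -0.62, 0.25, 1], [0, 0, 0, 0.51, -0.62, 0.25, 1], [0, 0, 0, 0.51, -0.62, 0.25, 1], [0, 0, 0, 0, 0, 0, 1], [0, 0, 0, 0, 0, 0, 1]]], "grip_force": 60}}

```text
clock: 1.78
tcp_pos: [0.4237, -0.3757, 0.1414]
ee_rot: [180.0, 0.0, 1.1]
ft_force: [0.2, 0.7, -0.5]
grip_width: 0.0852
gripper_force: 0.0
```

Run:
```python
from h import *
s=snap('wrist','w1'); o=ctrl.get_obs(); print(o['tcp_pos'],o['ee_rot'],o['ft_force'])
print('expected grip px',proj(s,(.4247,-.374,.02)), 'end',proj(s,(.3667,-.375,.01)))
```

```text
[ 0.42361515 -0.37635021  0.14176013] [ 1.79953205e+02 -1.51646068e-02  1.07228345e+00] [-0.45242096  1.35630607  0.339763  ]
expected grip px [316.09927281 196.71133385] end [316.1398335  254.10806203]
```

View pics/w1.png

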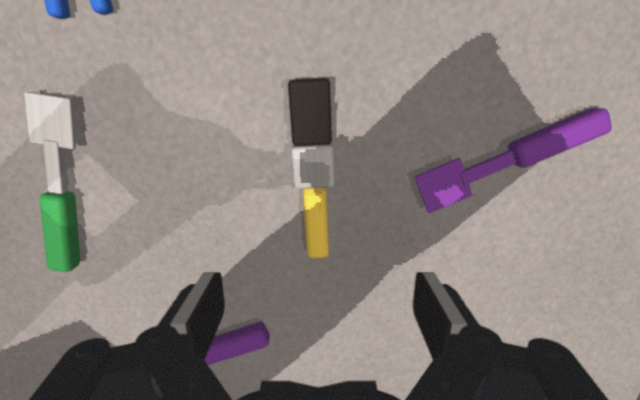

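The wrist view shows the brush centred at x≈315 with its handle end at (317,257), matching the prediction (316,254). Descending to grip it.

{"api": "play_rows", "payload": {"rows": [[[0, 0, -0.2, 0.02, -0.04, 0.46, 1], [0, 0, -0.2, 0, 0, 0.46, 1], [0, 0, 0, 0, 0, 0.46, 1], [0, 0, 0, 0, 0, 0.46, 1], [0, 0, 0, 0, 0, 0.3, 1], [0, 0, 0, 0, 0, 0.16, 1], [0, 0, 0, 0, 0, 0, 0], [0, 0, 0, 0, 0, 0, 0], [0, 0, 0, 0, 0, 0, 0], [0, 0, 0, 0, 0, 0, 0], [0, 0, 0, 0, 0, 0, 0], [0, 0, 0, 0, 0, 0, 0]]], "grip_force": 60}}

```text
clock: 3.32
tcp_pos: [0.4259, -0.3739, 0.0048]
ee_rot: [179.9, -0.1, 3.1]
ft_force: [-0.9, 0.2, 5.6]
grip_width: 0.0314
gripper_force: 59.2
```

The width of 31 mm means the pads caught the ferrule, so I'll regrip 8 mm further back on the handle.

{"api": "play_rows", "payload": {"rows": [[[0, 0, 0, 0, 0, 0, 1], [0, 0, 0, 0, 0, 0, 1], [0, 0, 0, 0, 0, 0, 1], [0, 0, 0, 0, 0, 0, 1], [0, 0, 0, -0.16, 0, -0.02, 1], [0, 0, 0, 0, 0, 0, 0], [0, 0, 0, 0, 0, 0, 0], [0, 0, 0, 0, 0, 0, 0], [0, 0, 0, 0, 0, 0, 0], [0, 0, 0, 0, 0, 0, 0], [0, 0, 0, 0, 0, 0, 0], [0, 0, 0, 0, 0, 0, 0]]], "grip_force": 60}}

```text
clock: 4.82
tcp_pos: [0.4157, -0.3739, 0.0048]
ee_rot: [180.0, -0.0, 3.1]
ft_force: [0.2, 0.7, 2.1]
grip_width: 0.0181
gripper_force: 60.7
```

{"api": "play_rows", "payload": {"rows": [[[0, 0, 0.31, 0, 0, -0.57, 0], [0, 0, 0.31, 0, 0, -0.57, 0], [0, 0, 0, 0, 0, -0.57, 0], [0, 0, 0, 0, 0, -0.57, 0], [0, 0, 0, 0, 0, -0.57, 0], [0, 0, 0, 0, 0, -0.57, 0], [0, 0, 0, 0, 0, 0, 0]]]}}

```text
clock: 5.7
tcp_pos: [0.4165, -0.3748, 0.2129]
ee_rot: [179.8, -0.2, 0.0]
ft_force: [0.4, 0.0, -0.2]
grip_width: 0.0182
gripper_force: 60.4
```

{"api": "play_rows", "payload": {"rows": [[[0, 0, 0, 0.06, -0.63, 0, 0], [0, 0, 0, 0.06, -0.63, 0, 0], [0, 0, 0, 0.06, -0.63, 0, 0], [0, 0, 0, 0.06, -0.63, 0, 0], [0, 0, 0, 0.06, -0.63, 0, 0], [0, 0, 0, 0.06, -0.63, 0, 0], [0, 0, 0, 0.06, -0.63, 0, 0], [0, 0, 0, 0.06, -0.63, 0, 0], [0, 0, 0, 0.06, -0.63, 0, 0], [0, 0, 0, 0.06, -0.63, 0, 0], [0, 0, 0, 0.06, -0.63, 0, 0], [0, 0, 0, 0.06, -0.63, 0, 0], [0, 0, 0, 0.06, -0.63, 0, 0], [0, 0, 0, 0.06, -0.63, 0, 0], [0, 0, 0, 0.06, -0.63, 0, 0], [0, 0, 0, 0.06, -0.63, 0, 0], [0, 0, 0, 0, 0, 0, 0], [0, 0, 0, 0, 0, 0, 0]]]}}

```text
clock: 7.95
tcp_pos: [0.4721, 0.2306, 0.208]
ee_rot: [179.9, 0.2, 0.0]
ft_force: [0.6, -0.0, -0.1]
grip_width: 0.0182
gripper_force: 60.4
```

Run:
```python
from h import *
a=snap('wrist','w2')['pixels']; b=snap('scene','s2')['pixels']
cv2.imwrite('pics/c2.png',np.vstack([cv2.resize(a,(640,400))[:,:],])); 
m=np.hstack([cv2.resize(a,(400,250)),cv2.resize(b[130:300,200:472],(400,250))]); cv2.imwrite('pics/c2.png',m)
```

```text
(no output)
```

View pics/c2.png

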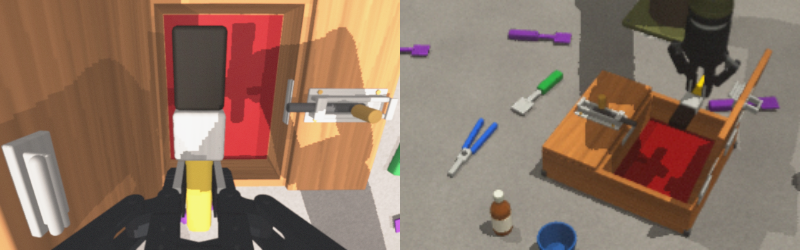

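The brush is held straight and hangs over the well. The knob and bolt are clear of it. Lowering and releasing.

{"api": "play_rows", "payload": {"rows": [[[0, 0, 0, 0, 0, 0.47, 0], [0, 0, 0, 0, 0, 0.47, 0], [0, 0, 0, 0, 0, 0.47, 0], [0, 0, 0, 0, 0, 0.47, 0], [0, 0, 0, 0, 0, 0.47, 0], [0, 0, 0, 0, 0, 0.45, 0], [0, 0, 0, 0, 0, 0, 0.5], [0, 0, 0, 0, 0, 0, 0.5], [0, 0, 0, 0, 0, 0, 0.5], [0, 0, 0, 0, 0, 0, 0.5], [0, 0, 0, 0, 0, -0.47, 0.5], [0, 0, 0, 0, 0, -0.47, 0.5], [0, 0, 0, 0, 0, -0.47, 0.5], [0, 0, 0, 0, 0, -0.47, 0.5], [0, 0, 0, 0, 0, -0.47, 0.5], [0, 0, 0, 0, 0, -0.47, 0.5], [0, 0, 0, 0, 0, 0, 0.5]]]}}

```text
clock: 10.18
tcp_pos: [0.4746, 0.2308, 0.214]
ee_rot: [-179.9, -0.3, -0.1]
ft_force: [0.2, 0.1, -0.1]
grip_width: 0.0428
gripper_force: 0.0
```

Run:
```python
from h import *
s=load('w1'); t=load('s2')
a=at_z(s,60,268,.01);b=at_z(s,49,95,.004);d=b-a;L=np.linalg.norm(d[:2]);u=d/L
print(a,b,L,np.degrees(np.arctan2(d[1],d[0])),'grip',a+u*.062)
print(at_z(s,61,210,.02))
print(ctrl.get_obs()['tcp_pos'])
a=load('scene0')['pixels'].astype(int);b=t['pixels'].astype(int)
print(np.argwhere(np.abs(a-b).sum(2)[170:260,225:320]>60).shape) # tools unmoved?
```

```text
[ 0.34721884 -0.13572178  0.01      ] [ 0.50131389 -0.1580841   0.004     ] 0.1557092104277129 -8.257138820514307 grip [ 0.40857612 -0.14462596  0.00761093]
[ 0.40893264 -0.15845322  0.02      ]
[0.47461382 0.23083388 0.2140155 ]
(275, 2)
```

{"api": "play_rows", "payload": {"rows": [[[0, 0, 0, -0.09, 0.525, 0, 1], [0, 0, 0, -0.09, 0.525, 0, 1], [0, 0, 0, -0.09, 0.525, 0, 1], [0, 0, 0, -0.09, 0.525, 0, 1], [0, 0, 0, -0.09, 0.525, 0, 1], [0, 0, 0, -0.09, 0.525, 0, 1], [0, 0, 0, -0.09, 0.525, 0, 1], [0, 0, 0, -0.09, 0.525, 0, 1], [0, 0, 0, -0.09, 0.525, 0, 1], [0, 0, 0, -0.09, 0.525, 0, 1], [0, 0, 0, -0.09, 0.525, 0, 1], [0, 0, 0, -0.09, 0.525, 0, 1], [0, 0, 0.85, 0, 0, 0.4, 1], [0, 0, 0.85, 0, 0, 0.4, 1], [0, 0, 0, 0, 0, 0.4, 1], [0, 0, 0, 0, 0, 0, 1], [0, 0, 0, 0, 0, 0, 1]]]}}

```text
clock: 12.3
tcp_pos: [0.4081, -0.147, 0.1391]
ee_rot: [180.0, -0.0, -8.5]
ft_force: [0.1, -0.2, 0.4]
grip_width: 0.0855
gripper_force: 0.0
```

Run:
```python
from h import *
s=snap('wrist','w3'); o=ctrl.get_obs(); print(o['tcp_pos'],o['ee_rot'])
hsv=cv2.cvtColor(s['pixels'],cv2.COLOR_BGR2HSV)
m=cv2.inRange(hsv,(45,100,30),(80,255,255)); n,l,st,c=cv2.connectedComponentsWithStats(m); 
for i in range(1,n):
    if st[i,4]>100: 
        ys,xs=np.where(l==i); print(st[i],c[i]); print(cv2.minAreaRect(np.c_[xs,ys].astype(np.float32)), at_z(s,*c[i],.01))
snap('scene','s3')
```

```text
[ 0.40852827 -0.14717318  0.13973582] [ 1.79975253e+02 -7.13621526e-02 -8.51233445e+00]
[ 308  180   25   82 1939] [320.32181537 220.36719959]
((320.0, 220.5), (81.0, 24.0), 90.0) [ 0.38505787 -0.14539476  0.01      ]
```

View pics/w3.png

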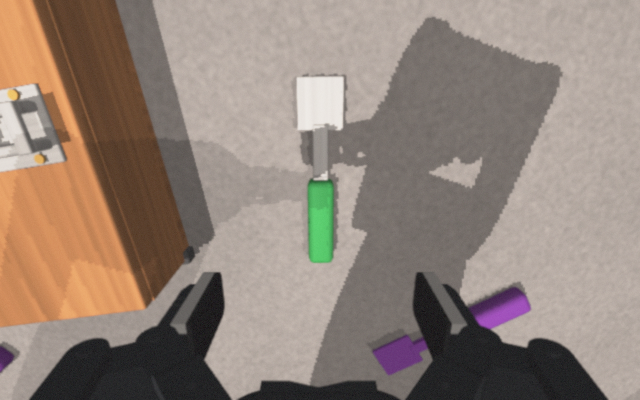

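The wrist view shows the scraper upright at x=320, with its handle spanning rows 180–262. The purple look-alike at (450,330) is clear of the fingers. Gripping it.

{"api": "play_rows", "payload": {"rows": [[[0, 0, 0, -0.07, 0.03, 0.42, 1], [0, 0, 0, 0, 0, 0.42, 1], [0, 0, 0, 0, 0, 0.42, 1], [0, 0, 0, 0, 0, 0.42, 1], [0, 0, 0, 0, 0, 0.42, 1], [0, 0, 0, 0, 0, 0.16, 1], [0, 0, 0, 0, 0, 0, 0], [0, 0, 0, 0, 0, 0, 0], [0, 0, 0, 0, 0, 0, 0], [0, 0, 0, 0, 0, 0, 0], [0, 0, 0, 0, 0, 0, 0], [0, 0, 0, 0, 0, 0, 0], [0, 0, 0, 0, 0, 0, 0]]], "grip_force": 60}}

```text
clock: 14.02
tcp_pos: [0.4047, -0.1484, 0.0045]
ee_rot: [180.0, -0.1, -8.5]
ft_force: [-0.6, 0.3, 6.0]
grip_width: 0.0206
gripper_force: 60.3
```

{"api": "play_rows", "payload": {"rows": [[[0, 0, 0, 0, 0, -0.57, 0], [0, 0, 0, 0, 0, -0.57, 0], [0, 0, -0.85, 0, 0, -0.57, 0], [0, 0, -0.85, 0, 0, -0.57, 0], [0, 0, 0, 0, 0, -0.57, 0], [0, 0, 0, 0, 0, -0.57, 0], [0, 0, 0, 0.12, -0.56, 0, 0], [0, 0, 0, 0.12, -0.56, 0, 0], [0, 0, 0, 0.12, -0.56, 0, 0], [0, 0, 0, 0.12, -0.56, 0, 0], [0, 0, 0, 0.12, -0.56, 0, 0], [0, 0, 0, 0.12, -0.56, 0, 0], [0, 0, 0, 0.12, -0.56, 0, 0], [0, 0, 0, 0.12, -0.56, 0, 0], [0, 0, 0, 0.12, -0.56, 0, 0], [0, 0, 0, 0.12, -0.56, 0, 0], [0, 0, 0, 0, 0, 0, 0], [0, 0, 0, 0, 0, 0, 0]]]}}

```text
clock: 16.27
tcp_pos: [0.4752, 0.1876, 0.2079]
ee_rot: [180.0, 0.1, 0.0]
ft_force: [-0.2, -0.4, -1.2]
grip_width: 0.0201
gripper_force: 59.5
```

{"api": "play_rows", "payload": {"rows": [[[0, 0, 0, 0, 0, 0.47, 0], [0, 0, 0, 0, 0, 0.47, 0], [0, 0, 0, 0, 0, 0.47, 0], [0, 0, 0, 0, 0, 0.47, 0], [0, 0, 0, 0, 0, 0.47, 0], [0, 0, 0, 0, 0, 0.4, 0], [0, 0, 0, 0, 0, 0, 0.5], [0, 0, 0, 0, 0, 0, 0.5], [0, 0, 0, 0, 0, 0, 0.5], [0, 0, 0, 0, 0, 0, 0.5], [0, 0, 0, 0, 0, -0.47, 0.5], [0, 0, 0, 0, 0, -0.47, 0.5], [0, 0, 0, 0, 0, -0.47, 0.5], [0, 0, 0, 0, 0, -0.47, 0.5], [0, 0, 0, 0, 0, -0.47, 0.5], [0, 0, 0, 0, 0, -0.47, 0.5], [0, 0, 0, 0, 0, 0, 0.5]]]}}

```text
clock: 18.4
tcp_pos: [0.4773, 0.1886, 0.2162]
ee_rot: [-179.9, -0.4, 0.0]
ft_force: [0.2, -0.4, -0.5]
grip_width: 0.043
gripper_force: 0.0
```

Run:
```python
from h import *
s=snap('scene','s4'); a=load('scene0')
for n in (a,s):
    hsv=cv2.cvtColor(n['pixels'],cv2.COLOR_BGR2HSV)[190:270,215:290]
    m=cv2.inRange(hsv,(105,150,60),(125,255,255)); ys,xs=np.where(m>0); print(len(xs),xs.mean()+215,ys.mean()+190)
```

```text
172 253.41860465116278 222.02325581395348
172 253.37790697674419 222.0581395348837
```

{"api": "play_rows", "payload": {"rows": [[[0, 0, 0, 0.25, 0.53, 0, 1], [0, 0, 0, 0.25, 0.53, 0, 1], [0, 0, 0, 0.25, 0.53, 0, 1], [0, 0, 0, 0.25, 0.53, 0, 1], [0, 0, 0, 0.25, 0.53, 0, 1], [0, 0, 0, 0.25, 0.53, 0, 1], [0, 0, 0, 0.25, 0.53, 0, 1], [0, 0, 0, 0.25, 0.53, 0, 1], [0, 0, 0, 0.25, 0.53, 0, 1], [0, 0, 0, 0.25, 0.53, 0, 1], [0, 0, 0, 0.25, 0.53, 0, 1], [0, 0, 0, 0.25, 0.53, 0, 1], [0, 0, -1, 0, 0, 0.4, 1], [0, 0, 0, 0, 0, 0.4, 1], [0, 0, 0, 0, 0, 0.4, 1], [0, 0, 0, 0, 0, 0, 1], [0, 0, 0, 0, 0, 0, 1]]]}}

```text
clock: 20.58
tcp_pos: [0.6557, -0.1935, 0.1406]
ee_rot: [-180.0, 0.0, 5.0]
ft_force: [0.4, -0.1, 0.8]
grip_width: 0.085
gripper_force: 0.0
```

Run:
```python
from h import *
s=snap('wrist','w4'); o=ctrl.get_obs(); print(o['tcp_pos'],o['ee_rot'])
```

```text
[ 0.65622555 -0.19366734  0.14160627] [ 1.79968103e+02 -6.39478413e-02  5.01224052e+00]
```

View pics/w4.png

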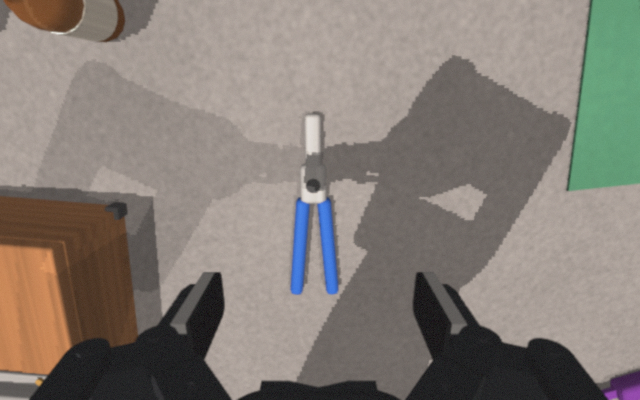

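The wrist view shows the pliers upright with the joint at (313,184), about 13 mm ahead of the TCP and 5 mm to the left. Gripping them.

{"api": "play_rows", "payload": {"rows": [[[0, 0, 0, 0.22, -0.07, 0.42, 1], [0, 0, 0, 0, 0, 0.42, 1], [0, 0, 0, 0, 0, 0.42, 1], [0, 0, 0, 0, 0, 0.42, 1], [0, 0, 0, 0, 0, 0.42, 1], [0, 0, 0, 0, 0, 0.2, 1], [0, 0, 0, 0, 0, 0, 0], [0, 0, 0, 0, 0, 0, 0], [0, 0, 0, 0, 0, 0, 0], [0, 0, 0, 0, 0, 0, 0], [0, 0, 0, 0, 0, 0, 0], [0, 0, 0, 0, 0, 0, 0], [0, 0, 0, 0, 0, 0, 0]]], "grip_force": 60}}

```text
clock: 22.25
tcp_pos: [0.6696, -0.1886, 0.0043]
ee_rot: [179.9, -0.1, 5.0]
ft_force: [-0.3, -0.5, 5.7]
grip_width: 0.0199
gripper_force: 61.7
```

{"api": "play_rows", "payload": {"rows": [[[0, 0, 0, 0, 0, -0.58, 0], [0, 0, 0, 0, 0, -0.58, 0], [0, 0, 1, 0, 0, -0.58, 0], [0, 0, 0, 0, 0, -0.58, 0], [0, 0, 0, 0, 0, -0.58, 0], [0, 0, 0, 0, 0, -0.58, 0], [0, 0, 0, -0.21, -0.49, 0, 0], [0, 0, 0, -0.21, -0.49, 0, 0], [0, 0, 0, -0.21, -0.49, 0, 0], [0, 0, 0, -0.21, -0.49, 0, 0], [0, 0, 0, -0.21, -0.49, 0, 0], [0, 0, 0, -0.21, -0.49, 0, 0], [0, 0, 0, -0.21, -0.49, 0, 0], [0, 0, 0, -0.21, -0.49, 0, 0], [0, 0, 0, -0.21, -0.49, 0, 0], [0, 0, 0, -0.21, -0.49, 0, 0], [0, 0, 0, -0.21, -0.49, 0, 0], [0, 0, 0, -0.21, -0.49, 0, 0], [0, 0, 0, 0, 0, 0, 0], [0, 0, 0, 0, 0, 0, 0]]]}}

```text
clock: 24.75
tcp_pos: [0.5171, 0.1642, 0.2109]
ee_rot: [180.0, 0.0, 0.0]
ft_force: [0.3, 0.0, -1.1]
grip_width: 0.0197
gripper_force: 60.9
```

Run:
```python
from fit import *
w=snap('wrist','w5')
print('bolt tip',at_z(s,*px(447,212),.098))
cv2.imwrite('pics/w5.png',w['pixels'])
```

```text
bolt tip [0.49338683 0.1189218  0.098     ]
```

View pics/w5.png

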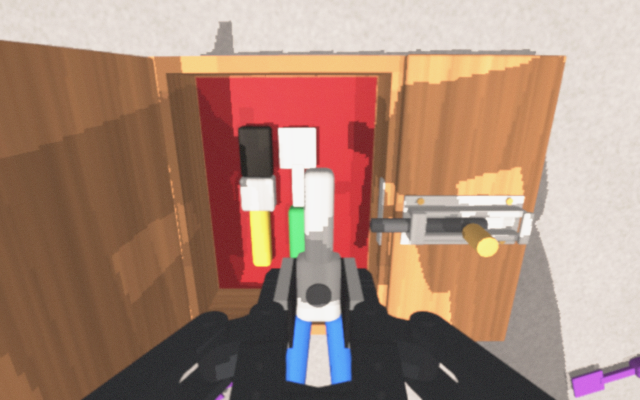

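The wrist view shows the brush and scraper lying side by side in the well and the pliers hanging level. The bolt tip at (372,225) is clear of the fingers. Lowering.

{"api": "play_rows", "payload": {"rows": [[[0, 0, 0, 0, -0.05, 0.47, 0], [0, 0, 0, 0, 0, 0.47, 0], [0, 0, 0, 0, 0, 0.47, 0], [0, 0, 0, 0, 0, 0.47, 0], [0, 0, 0, 0, 0, 0.47, 0], [0, 0, 0, 0, 0, 0.4, 0], [0, 0, 0, 0, 0, 0, 0.4], [0, 0, 0, 0, 0, 0, 0.4], [0, 0, 0, 0, 0, 0, 0.4], [0, 0, 0, 0, 0, 0, 0.4], [0, 0, 0, 0, 0, -0.47, 0.4], [0, 0, 0, 0, 0, -0.47, 0.4], [0, 0, 0, 0, 0, -0.47, 0.4], [0, 0, 0, 0, 0, -0.47, 0.4], [0, 0, 0, 0, 0, -0.47, 0.4], [0, 0, 0, 0, 0, -0.47, 0.4], [0, 0, 0, 0, 0, 0, 0.4]]]}}

```text
clock: 26.92
tcp_pos: [0.519, 0.168, 0.2193]
ee_rot: [-179.9, -0.4, 0.0]
ft_force: [0.4, -0.0, -0.0]
grip_width: 0.0344
gripper_force: 0.0
```

Run:
```python
from fit import *
w=snap('wrist','w6'); w5=load('w5'); w2=load('w2')
cv2.imwrite('pics/c6.png',w['pixels'])
print(at_z(w5,486,247,.141),at_z(w2,375*1.6,113*1.6,.141), at_z(s,*px(376,154),.141))
print('tri',tri((w5,486,247),(s,*px(376,155))))
# yaw check of deck edge from w5: deck right side edge
print(at_z(w5,405,57,.087),at_z(w5,564,57,.087),at_z(w5,506,338,.087))
print(W(q,(130,-41,87)),W(q,(130,-160,87)),W(q,(-130,-160,87)))
```

```text
[0.49707862 0.04580188 0.141     ] [0.50100142 0.04592169 0.141     ] [0.4947691  0.04266129 0.141     ]
tri [0.49651383 0.04440645 0.1407638 ]
[0.62465758 0.10047706 0.087     ] [ 0.62555805 -0.01766294  0.087     ] [ 0.37102518 -0.02110981  0.087     ]
[0.62850112 0.09874446 0.087     ] [ 0.62795009 -0.02025427  0.087     ] [ 0.36795287 -0.01905033  0.087     ]
```

View pics/c6.png

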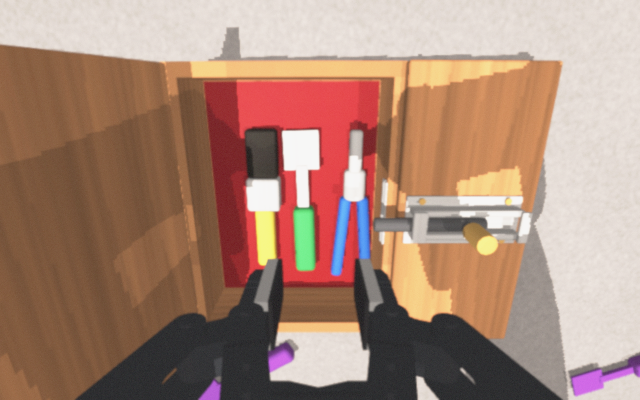

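All three tools lie flat in the well, and the knob top is at (486,240). Next I'll grip the knob and draw the bolt back.

{"api": "play_rows", "payload": {"rows": [[[0, 0, 0, -0.085, 0.51, 0, 0.8], [0, 0, 0, -0.085, 0.51, 0, 0.8], [0, 0, 0, -0.085, 0.51, 0, 0.8], [0, 0, 0, -0.085, 0.51, 0, 0.8], [0, 0, 0, 0, 0, 0, 0.8], [0, 0, 0, 0, 0, 0.4, 0.8], [0, 0, 0, 0, 0, 0.4, 0.8], [0, 0, 0, 0, 0, 0.4, 0.8], [0, 0, 0, 0, 0, 0.4, 0.8], [0, 0, 0, 0, 0, 0.1, 0.8], [0, 0, 0, 0, 0, 0, 0], [0, 0, 0, 0, 0, 0, 0], [0, 0, 0, 0, 0, 0, 0], [0, 0, 0, 0, 0, 0, 0], [0, 0, 0, 0, 0, 0, 0], [0, 0, 0, 0, 0, 0, 0]]], "grip_force": 30}}

```text
clock: 28.98
tcp_pos: [0.4977, 0.0451, 0.1149]
ee_rot: [-180.0, -0.1, -0.0]
ft_force: [-0.3, -0.2, 5.3]
grip_width: 0.0151
gripper_force: 29.6
```

{"api": "play_rows", "payload": {"rows": [[[0, 0, 0, 0, 0.06, 0, 0], [0, 0, 0, 0, 0.06, 0, 0], [0, 0, 0, 0, 0.06, 0, 0], [0, 0, 0, 0, 0.06, 0, 0], [0, 0, 0, 0, 0.06, 0, 0], [0, 0, 0, 0, 0, 0, 0]]]}}

```text
clock: 29.72
tcp_pos: [0.4977, 0.0274, 0.1149]
ee_rot: [-179.9, -0.1, -0.0]
ft_force: [-0.9, 1.3, 5.1]
grip_width: 0.0148
gripper_force: 29.6
```

{"api": "play_rows", "payload": {"rows": [[[0, 0, 0, 0, 0.05, 0, 0], [0, 0, 0, 0, 0.05, 0, 0], [0, 0, 0, 0, 0, 0, 0]]]}}

```text
clock: 30.1
tcp_pos: [0.4977, 0.0215, 0.1149]
ee_rot: [-179.9, -0.1, -0.0]
ft_force: [0.3, 2.9, 6.0]
grip_width: 0.015
gripper_force: 29.6
```

{"api": "play_rows", "payload": {"rows": [[[0, 0, 0, 0, 0.05, 0, 0], [0, 0, 0, 0, 0.05, 0, 0], [0, 0, 0, 0, 0, 0, 0]]]}}

```text
clock: 30.48
tcp_pos: [0.4978, 0.0155, 0.1149]
ee_rot: [-179.9, -0.1, -0.0]
ft_force: [-0.7, 1.4, 5.5]
grip_width: 0.015
gripper_force: 29.6
```

{"api": "play_rows", "payload": {"rows": [[[0, 0, 0, 0, 0.05, 0, 0], [0, 0, 0, 0, 0.05, 0, 0], [0, 0, 0, 0, 0, 0, 0]]]}}

```text
clock: 30.85
tcp_pos: [0.4977, 0.0146, 0.1147]
ee_rot: [-179.3, -0.1, -0.1]
ft_force: [0.8, 21.8, 5.2]
grip_width: 0.0148
gripper_force: 30.4
```

The bolt is at its back stop: the force rose to 22 N after 30 mm of travel. I'll release, lift and go over to the outer side of the flap.

{"api": "play_rows", "payload": {"rows": [[[0, 0, 0, 0, -0.06, 0, 0], [0, 0, 0, 0, 0, 0, 0.7], [0, 0, 0, 0, 0, 0, 0.7], [0, 0, 0, 0, 0, 0, 0.7], [0, 0, 0, 0, 0, 0, 0.7], [0, 0, 0, 0, 0, -0.7, 0.7], [0, 0, 0, 0, 0, -0.7, 0.7], [0, 0, 0, 0, 0, -0.7, 0], [0, 0, 0, 0, 0, -0.7, 0], [0, 0, 0, 0, 0, -0.7, 0], [0, 0, 0, 0, 0, -0.7, 0], [0, 0, 0, 0, 0, 0, 0], [0, 0, 0, 0, 0, 0, 0]]], "grip_force": 40}}

```text
clock: 32.48
tcp_pos: [0.4967, 0.0127, 0.3649]
ee_rot: [-180.0, 0.1, -0.0]
ft_force: [0.7, 0.7, -0.8]
grip_width: -0.0002
gripper_force: 0.0
```

{"api": "play_rows", "payload": {"rows": [[[0, 0, 0, -0.1, -0.56, 0, 0], [0, 0, 0, -0.1, -0.56, 0, 0], [0, 0, 0, -0.1, -0.56, 0, 0], [0, 0, 0, -0.1, -0.56, 0, 0], [0, 0, 0, -0.1, -0.56, 0, 0], [0, 0, 0, -0.1, -0.56, 0, 0], [0, 0, 0, -0.1, -0.56, 0, 0], [0, 0, 0, -0.1, -0.56, 0, 0], [0, 0, 0, -0.1, -0.56, 0, 0], [0, 0, 0, -0.1, -0.56, 0, 0], [0, 0, 0, -0.1, -0.56, 0, 0], [0, 0, 0, 0, 0, 0, 0], [0, 0, 0, 0, 0, 0, 0]]]}}

```text
clock: 34.1
tcp_pos: [0.4306, 0.3817, 0.364]
ee_rot: [179.9, 0.1, 0.0]
ft_force: [0.4, -0.2, -0.1]
grip_width: -0.0001
gripper_force: 0.0
```

Run:
```python
from h import *
s=snap('scene','s7'); w=snap('wrist','w7'); o=ctrl.get_obs(); print(o['tcp_pos'],o['ee_rot'])
a=s['pixels'][120:300,210:490]; b=w['pixels']
cv2.imwrite('pics/c7.png',np.hstack([cv2.resize(a,(400,257)),cv2.resize(b,(400,257))]))
```

```text
[0.43102887 0.38140785 0.36502973] [ 1.79949233e+02  4.55121018e-02 -5.84913992e-02]
```

View pics/c7.png

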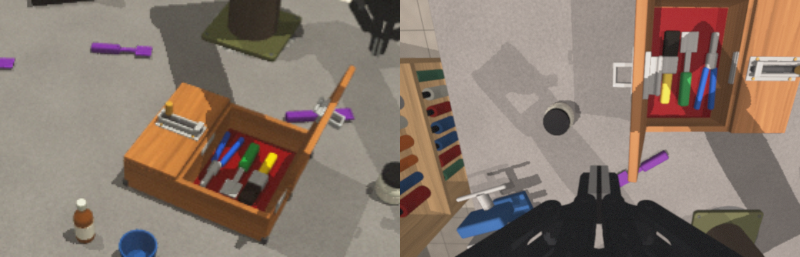

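The bolt is fully drawn back, the tools are in the well, and the closed fingers stand outside the flap. I'll lower them and push the flap over along its arc.

{"api": "play_rows", "payload": {"rows": [[[0, 0, 0, 0, 0, 0.44, 0], [0, 0, 0, 0, 0, 0.44, 0], [0, 0, 0, 0, 0, 0.44, 0], [0, 0, 0, 0, 0, 0.44, 0], [0, 0, 0, 0, 0, 0, 0], [0, 0, 0, 0, 0.2, 0, 0], [0, 0, 0, 0, 0.2, 0, 0], [0, 0, 0, 0, 0.2, 0, 0], [0, 0, 0, 0, 0.2, 0, 0], [0, 0, 0, 0, 0.2, 0, 0], [0, 0, 0, 0, 0.2, 0, 0], [0, 0, 0, 0, 0, 0, 0]]]}}

```text
clock: 35.7
tcp_pos: [0.4307, 0.3089, 0.2594]
ee_rot: [179.9, 0.1, -0.1]
ft_force: [0.2, -0.0, -0.3]
grip_width: 0.0
gripper_force: 0.0
```

{"api": "play_rows", "payload": {"rows": [[[0, 0, 0, 0, 0.17, 0.02, 0], [0, 0, 0, 0, 0.17, 0.03, 0], [0, 0, 0, 0, 0.17, 0.04, 0], [0, 0, 0, 0, 0.17, 0.04, 0], [0, 0, 0, 0, 0.17, 0.05, 0], [0, 0, 0, 0, 0.17, 0.05, 0]]]}}

```text
clock: 36.45
tcp_pos: [0.431, 0.2484, 0.246]
ee_rot: [180.0, -0.0, -0.0]
ft_force: [1.4, 1.4, 0.4]
grip_width: -0.0007
gripper_force: 1.1
```

```bash
cat > lid.py <<'E'
from fit import *
import sys
n=sys.argv[1]; t=snap('scene',n); o=ctrl.get_obs(); print(o['tcp_pos'],o['ft_force'])
for a in np.arange(0,1.8,.2): print(round(a,1),proj(t,W(q,(128,155-193*np.cos(a),87+193*np.sin(a)))).round(0),proj(t,W(q,(-128,155-193*np.cos(a),87+193*np.sin(a)))).round(0))
cv2.imwrite(f'pics/{n}.png',cv2.resize(t['pixels'][90:290,280:500],(660,600)))
E
python3 lid.py s8
```

```text
[0.43073774 0.24733903 0.24537763] [ 0.80433019 -0.11759157 -0.65163726]
0.0 [334. 244.] [372. 190.]
0.2 [335. 235.] [374. 181.]
0.4 [339. 228.] [379. 173.]
0.6 [346. 221.] [385. 166.]
0.8 [355. 216.] [394. 161.]
1.0 [366. 214.] [405. 157.]
1.2 [379. 214.] [417. 156.]
1.4 [394. 216.] [430. 157.]
1.6 [409. 220.] [444. 161.]
```

View pics/s8.png

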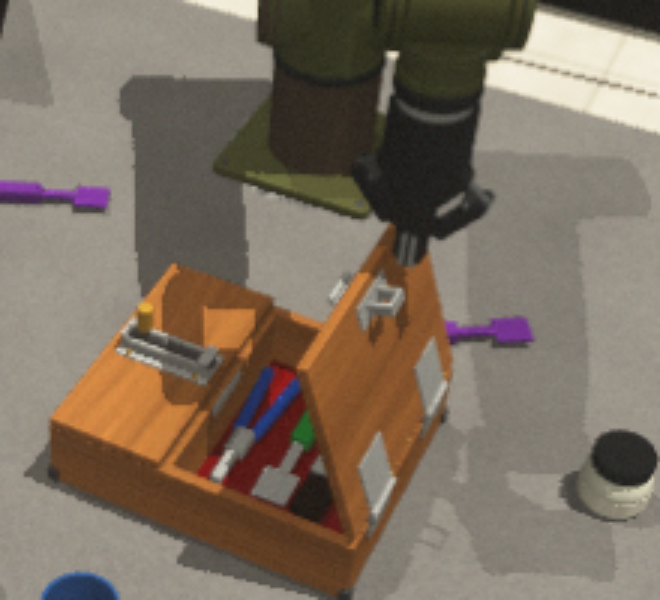

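The flap stands at 1.2 rad as predicted, with its edge corner at (380,214) and the finger beside the keeper. Following the arc down.

{"api": "play_rows", "payload": {"rows": [[[0, 0, 0, 0, 0.17, 0.085, 0], [0, 0, 0, 0, 0.17, 0.085, 0], [0, 0, 0, 0, 0.17, 0.085, 0], [0, 0, 0, 0, 0.15, 0.117, 0], [0, 0, 0, 0, 0.15, 0.117, 0], [0, 0, 0, 0, 0.15, 0.117, 0], [0, 0, 0, 0, 0.12, 0.144, 0], [0, 0, 0, 0, 0.12, 0.144, 0], [0, 0, 0, 0, 0.12, 0.144, 0], [0, 0, 0, 0, 0.09, 0.166, 0], [0, 0, 0, 0, 0.09, 0.166, 0], [0, 0, 0, 0, 0.09, 0.166, 0], [0, 0, 0, 0, 0.04, 0.135, 0], [0, 0, 0, 0, 0.04, 0.135, 0], [0, 0, 0, 0, 0.04, 0.135, 0], [0, 0, 0, 0, 0.04, 0.135, 0], [0, 0, 0, 0, 0, 0, 0]]]}}

```text
clock: 38.62
tcp_pos: [0.4303, 0.1439, 0.1207]
ee_rot: [180.0, 0.1, -0.0]
ft_force: [-0.2, -0.6, 0.1]
grip_width: -0.0001
gripper_force: 0.0
```

{"api": "play_rows", "payload": {"rows": [[[0, 0, 0, 0, 0.01, 0.06, 0], [0, 0, 0, 0, 0.01, 0.06, 0], [0, 0, 0, 0, 0.01, 0.06, 0], [0, 0, 0, 0, 0.01, 0.06, 0], [0, 0, 0, 0, 0.01, 0.06, 0], [0, 0, 0, 0, 0, 0.06, 0]]]}}

```text
clock: 39.38
tcp_pos: [0.431, 0.1411, 0.1]
ee_rot: [180.0, -0.0, 0.0]
ft_force: [0.6, -0.3, 1.2]
grip_width: 0.0001
gripper_force: 0.4
```

{"api": "play_rows", "payload": {"rows": [[[0, 0, 0, 0, 0, 0.03, 0], [0, 0, 0, 0, 0, 0.03, 0], [0, 0, 0, 0, 0, 0.03, 0], [0, 0, 0, 0, 0, 0.03, 0]]]}}

```text
clock: 39.88
tcp_pos: [0.4311, 0.141, 0.097]
ee_rot: [179.9, 0.1, 0.0]
ft_force: [-15.9, -4.7, 32.6]
grip_width: 0.0001
gripper_force: 16.2
```

The force rose to 33 N, more than the tab should need. I'll look before pressing further.

Run:
```python
from fit import *
t=snap('scene','s9'); w=snap('wrist','w9'); d=snap('side','d9'); o=ctrl.get_obs(); print(o['tcp_pos'],o['ft_force'],o['ft_torque'],o['ee_rot'])
for a in np.arange(0,.25,.03): print(round(a,2),proj(t,W(q,(128,155-193*np.cos(a),87+193*np.sin(a)))).round(1),proj(t,W(q,(-128,155-193*np.cos(a),87+193*np.sin(a)))).round(1))
A=cv2.resize(t['pixels'][150:290,290:460],(510,420),interpolation=cv2.INTER_CUBIC)
B=cv2.resize(w['pixels'],(290,181)); D=cv2.resize(d['pixels'][90:240,210:400],(290,229))
C=np.vstack([B,D,np.zeros((10,290,3),np.uint8)])
cv2.imwrite('pics/c9.png',np.hstack([A,C]))
```

```text
[0.43170496 0.14114414 0.09485122] [-1.37219046 -1.05047687  6.93850045] [-0.28813178  0.32973457  0.03499929] [ 1.79983011e+02 -8.54189609e-02  1.80184218e-02]
0.0 [333.9 244.2] [372.4 189.9]
0.03 [334.  242.9] [372.5 188.5]
0.06 [334.1 241.5] [372.7 187.2]
0.09 [334.3 240.2] [373.  185.8]
0.12 [334.5 238.8] [373.3 184.5]
0.15 [334.8 237.5] [373.6 183.2]
0.18 [335.1 236.3] [374.  181.9]
0.21 [335.5 235. ] [374.5 180.6]
0.24 [336.  233.8] [375.  179.3]
```

View pics/c9.png

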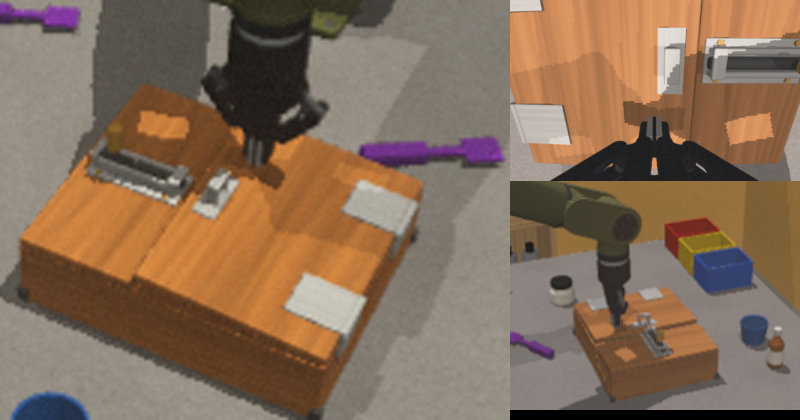

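The flap is nearly level and unobstructed. The 33 N was a brief bump on meeting the tab, and the force is now 7 N. Pressing on slowly.

{"api": "play_rows", "payload": {"rows": [[[0, 0, 0, 0, 0, 0.02, 0], [0, 0, 0, 0, 0, 0.02, 0], [0, 0, 0, 0, 0, 0.02, 0], [0, 0, 0, 0, 0, 0.02, 0], [0, 0, 0, 0, 0, 0.01, 0], [0, 0, 0, 0, 0, 0, 0]]]}}

```text
clock: 40.78
tcp_pos: [0.4306, 0.1411, 0.0872]
ee_rot: [180.0, 0.0, 0.0]
ft_force: [0.2, 1.0, -0.7]
grip_width: -0.0001
gripper_force: 0.0
```

{"api": "play_rows", "payload": {"rows": [[[0, 0, 0, 0, 0, 0.02, 0], [0, 0, 0, 0, 0, 0.02, 0], [0, 0, 0, 0, 0, 0.01, 0], [0, 0, 0, 0, 0, 0, 0]]]}}

```text
clock: 41.28
tcp_pos: [0.4307, 0.1412, 0.0869]
ee_rot: [180.0, 0.1, 0.0]
ft_force: [-9.7, -2.0, 16.8]
grip_width: -0.0001
gripper_force: 8.2
```

The flap hits a hard stop at z=0.087, so it is shut. Lifting off and going back to the knob.

{"api": "play_rows", "payload": {"rows": [[[0, 0, 0, 0, 0, -0.3, 0], [0, 0, 0, 0, 0, -0.6, 0], [0, 0, 0, 0, 0, -0.6, 0], [0, 0, 0, 0, 0, -0.6, 0], [0, 0, 0, 0.22, 0.42, 0, 0.8], [0, 0, 0, 0.22, 0.42, 0, 0.8], [0, 0, 0, 0.22, 0.42, 0, 0.8], [0, 0, 0, 0.22, 0.42, 0, 0.8], [0, 0, 0, 0.22, 0.42, 0, 0.8], [0, 0, 0, 0, 0, 0, 0.8], [0, 0, 0, 0, 0, 0, 0.8]]]}}

```text
clock: 42.65
tcp_pos: [0.4965, 0.0156, 0.2102]
ee_rot: [-180.0, 0.1, -0.0]
ft_force: [-0.5, 0.4, -0.5]
grip_width: 0.0681
gripper_force: 0.0
```

Run:
```python
from fit import *
t=snap('scene','s10'); w=snap('wrist','w10'); o=ctrl.get_obs(); print(o['tcp_pos'],o['ft_force'])
print('knob px',proj(w,(.498,.0165,.141)),proj(w,(.498,.0165,.113)))
A=cv2.resize(t['pixels'][150:290,290:460],(400,330),interpolation=cv2.INTER_CUBIC)
B=cv2.resize(w['pixels'],(400,250)); B=np.vstack([B,np.zeros((80,400,3),np.uint8)])
cv2.imwrite('pics/c10.png',np.hstack([A,B]))
```

```text
[0.49648183 0.01590885 0.21039271] [ 0.5952429  -0.77374905 -0.00082777]
knob px [317.37389887 219.04727727] [317.42468108 205.55727892]
```

View pics/c10.png

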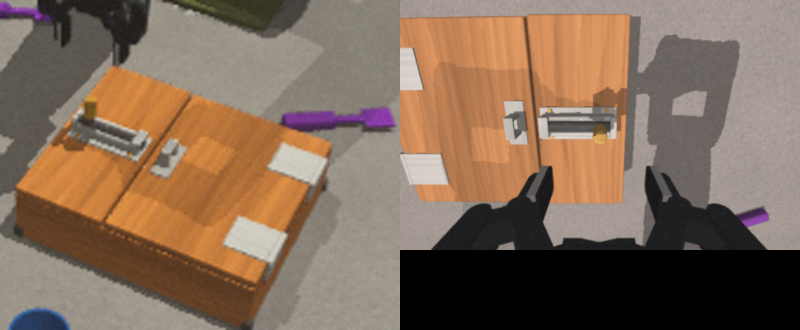

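The flap is flush and stays shut, and the knob at wrist pixel (320,218) matches the prediction. Gripping it.

{"api": "play_rows", "payload": {"rows": [[[0, 0, 0, 0.02, 0, 0.4, 0.8], [0, 0, 0, 0, 0, 0.4, 0.8], [0, 0, 0, 0, 0, 0.4, 0.8], [0, 0, 0, 0, 0, 0.36, 0.8], [0, 0, 0, 0, 0, 0, 0], [0, 0, 0, 0, 0, 0, 0], [0, 0, 0, 0, 0, 0, 0], [0, 0, 0, 0, 0, 0, 0], [0, 0, 0, 0, 0, 0, 0], [0, 0, 0, 0, 0, 0, 0]]], "grip_force": 30}}

```text
clock: 44.0
tcp_pos: [0.499, 0.0152, 0.1184]
ee_rot: [-180.0, -0.1, -0.0]
ft_force: [-0.5, 0.3, 6.1]
grip_width: 0.0146
gripper_force: 30.1
```

{"api": "play_rows", "payload": {"rows": [[[0, 0, 0, 0, -0.06, 0, 0], [0, 0, 0, 0, -0.06, 0, 0], [0, 0, 0, 0, -0.06, 0, 0], [0, 0, 0, 0, -0.06, 0, 0], [0, 0, 0, 0, -0.06, 0, 0], [0, 0, 0, 0, -0.06, 0, 0], [0, 0, 0, 0, -0.06, 0, 0], [0, 0, 0, 0, -0.06, 0, 0], [0, 0, 0, 0, 0, 0, 0]]]}}

```text
clock: 45.12
tcp_pos: [0.499, 0.0435, 0.1184]
ee_rot: [179.9, -0.1, 0.0]
ft_force: [-1.9, -0.8, 6.3]
grip_width: 0.0149
gripper_force: 30.2
```

{"api": "play_rows", "payload": {"rows": [[[0, 0, 0, 0, -0.06, 0, 0], [0, 0, 0, 0, -0.06, 0, 0], [0, 0, 0, 0, -0.06, 0, 0], [0, 0, 0, 0, -0.06, 0, 0], [0, 0, 0, 0, -0.06, 0, 0], [0, 0, 0, 0, -0.06, 0, 0], [0, 0, 0, 0, 0, 0, 0]]]}}

```text
clock: 46.0
tcp_pos: [0.499, 0.0651, 0.1184]
ee_rot: [179.9, -0.1, 0.0]
ft_force: [-1.4, -0.7, 5.1]
grip_width: 0.0148
gripper_force: 30.2
```

{"api": "play_rows", "payload": {"rows": [[[0, 0, 0, 0, -0.04, 0, 0], [0, 0, 0, 0, -0.04, 0, 0], [0, 0, 0, 0, -0.03, 0, 0], [0, 0, 0, 0, 0, 0, 0]]]}}

```text
clock: 46.5
tcp_pos: [0.499, 0.07, 0.1185]
ee_rot: [179.7, -0.1, 0.0]
ft_force: [-2.7, -8.7, 6.4]
grip_width: 0.0149
gripper_force: 30.4
```

The bolt stopped at y=0.070 after 55 mm of travel, so it is home. Releasing and lifting.

{"api": "play_rows", "payload": {"rows": [[[0, 0, 0, 0, 0, 0, 0], [0, 0, 0, 0, 0, 0, 0.8], [0, 0, 0, 0, 0, 0, 0.8], [0, 0, 0, 0, 0, 0, 0.8], [0, 0, 0, 0, 0, 0, 0.8], [0, 0, 0, 0, 0, -0.5, 0.8], [0, 0, 0, 0, 0, -0.5, 0.8], [0, 0, 0, 0, 0, -0.5, 0.8], [0, 0, 0, 0, 0, -0.5, 0.8], [0, 0, 0, 0, 0, 0, 0.8], [0, 0, 0, 0, 0, 0, 0.8]]]}}

```text
clock: 47.88
tcp_pos: [0.4976, 0.0722, 0.2358]
ee_rot: [180.0, 0.1, 0.0]
ft_force: [-0.3, -0.3, -0.1]
grip_width: 0.068
gripper_force: 0.0
```

Run:
```python
from fit import *
t=snap('scene','s11'); w=snap('wrist','w11'); o=ctrl.get_obs(); print(o['tcp_pos'],o['ft_force'])
print('knob px home',proj(w,(.498,.07,.141)))
A=cv2.resize(t['pixels'][120:320,220:510],(464,320),interpolation=cv2.INTER_CUBIC)
B=cv2.resize(w['pixels'],(336,210)); B=np.vstack([B,np.zeros((110,336,3),np.uint8)])
cv2.imwrite('pics/c11.png',np.hstack([A,B]))
```

```text
[0.49722467 0.07217804 0.2350061 ] [-0.00590159 -1.07617154 -0.54939367]
knob px home [321.17821386 207.72578479]
```

View pics/c11.png

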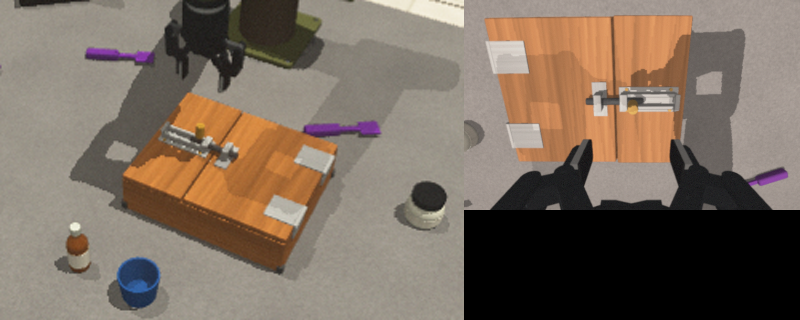

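The picture shows the flap shut, the bolt through the keeper, and the bottle, cup and jar standing in place. The arm touches nothing, so I'm handing in.

```bash
python3 -c "
from cell import workorder; print(workorder.finish_job())"
```

```text
the job is handed in; nothing more can be done
None
```

The job is handed in, with no verdict shown: brush, scraper and pliers (the only tools present) are in the well, the flap is snapped shut, the bolt is home in the keeper, and the bottle, jar and cup are still standing in place.

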